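# Count to the third gap of the tea-light rack and push the tea light in

### The job

Count the gaps of the tea-light rack with a fingertip, starting from the end that has the round-headed post: touch the rail along its back behind the first gap, then the second, then the third, and no further along the rail. Then push the tea light that stands in front of the rack into that third gap until it rests against the back wall. Only push it along the worktop, never grasp, lift or tip it, leave everything else where it is, and finish clear of everything.

Things in the scene. Friction and masses are not known exactly. Their poses are not given: they have to be found in the camera images.
- tea_light: the tea light to be pushed: round metal cup with candle, 38 mm diameter, 15 mm high, about 20 g, standing on the worktop by itself in front of the rack (on the robot's side). Origin: centre of its underside. Of two others of the same shape one stands in the rack and one behind it: leave those. Beside the work the hob at the left rises 5 mm and the sink's rim at the right 6 mm above the worktop.
- rack: low wooden rack fixed to the worktop, 274 mm long, 42 mm high with its rail, open to the front. Origin: its middle, at worktop height; x points from the open front to the back wall, y along the rack to its left end. Five dividers (6 mm thick, 22 mm high, rounded noses at x = -17 mm) make four gaps, 46 mm clear, centred at y = +78, +26, -26, -78 mm, without a floor.
- back_wall (a point): point on the front face of the rack's back wall, at its middle and at worktop height: x = +17 mm, y = 0 of the rack. A tea light fully home in a gap touches this face: its centre is then at the rack's x = -2 mm and its front stands 4 mm proud of the dividers' noses. Axes as the rack's.
- post: turned wooden post with round head, 28 mm diameter, 54 mm high, on an end block of the rack (foot at 22 mm, top at 76 mm above the worktop), 125 mm from the rack's middle along the rack, at its x = -5 mm. It is at the left or the right end and marks the end from which gaps are counted; the other end has only a flat 6 mm cap. Origin: centre of its foot.
- rail_1: piece 1 of 4, from the left (+y) end, of the rigid wooden rail on top of the rack's back wall: the piece behind gap 1 from the left. 20 mm wide, 52 mm long (along the rack), 8 mm thick; the pieces form one level rail with faint grooves between. Origin: its centre, at the rack's x = +23 mm, 38 mm above the worktop; top face at 42 mm. Axes as the rack's.
- rail_2: piece 2 of 4, from the left (+y) end, of the rigid wooden rail on top of the rack's back wall: the piece behind gap 2 from the left. 20 mm wide, 52 mm long (along the rack), 8 mm thick; the pieces form one level rail with faint grooves between. Origin: its centre, at the rack's x = +23 mm, 38 mm above the worktop; top face at 42 mm. Axes as the rack's.
- rail_3: piece 3 of 4, from the left (+y) end, of the rigid wooden rail on top of the rack's back wall: the piece behind gap 3 from the left. 20 mm wide, 52 mm long (along the rack), 8 mm thick; the pieces form one level rail with faint grooves between. Origin: its centre, at the rack's x = +23 mm, 38 mm above the worktop; top face at 42 mm. Axes as the rack's.
- rail_4: piece 4 of 4, from the left (+y) end, of the rigid wooden rail on top of the rack's back wall: the piece behind gap 4 from the left. 20 mm wide, 52 mm long (along the rack), 8 mm thick; the pieces form one level rail with faint grooves between. Origin: its centre, at the rack's x = +23 mm, 38 mm above the worktop; top face at 42 mm. Axes as the rack's.
- tea_light_b: tea light, as the one to be pushed, standing in the rack's first gap from the left; leave alone. Origin: centre of its underside.
- tea_light_c: tea light, as the one to be pushed, standing behind the rack; leave alone. Origin: centre of its underside.
- salt_shaker: salt shaker, 44 mm diameter, 90 mm high, on the hob at the left; leave alone. Origin: centre of its underside.
- egg_timer: round kitchen timer, 61 mm diameter, 52 mm high, on the hob at the left; leave alone. Origin: centre of its underside.
- match_box: match box, 54x36x15 mm, lying near the front edge at the right; leave alone. Origin: centre of its underside.
- cork: cork, 24 mm diameter, 40 mm high, standing behind the rack; leave alone. Origin: centre of its underside.
- spice_2: spice jar, 45 mm diameter, 106 mm high, on the hob at the back left; leave alone. Origin: centre of its underside.

How it is judged (in metres and radians):
On the way, in this order (a step that is already met when the one before it is completed fails the run):
1. a finger touches the rail piece behind the first gap, counted from the post's end (((y of post in the frame of rack above 0 m and contact force between the fingers and rail_1 above 0.3 N) or (y of post in the frame of rack below 0 m and contact force between the fingers and rail_4 above 0.3 N))), for 0.06 s.
2. a finger touches the rail piece behind the second gap, counted from the post's end (((y of post in the frame of rack above 0 m and contact force between the fingers and rail_2 above 0.3 N) or (y of post in the frame of rack below 0 m and contact force between the fingers and rail_3 above 0.3 N))), for 0.06 s.
3. a finger touches the rail piece behind the third gap, counted from the post's end (((y of post in the frame of rack above 0 m and contact force between the fingers and rail_3 above 0.3 N) or (y of post in the frame of rack below 0 m and contact force between the fingers and rail_2 above 0.3 N))), for 0.06 s.
4. the tea light is home in the third gap from the post's end (x of tea_light in the frame of rack between -0.006 and 0.002 m and ((y of post in the frame of rack above 0 m and y of tea_light in the frame of rack between -0.033 and -0.019 m) or (y of post in the frame of rack below 0 m and y of tea_light in the frame of rack between 0.019 and 0.033 m))), for 0.2 s.
At the end, for the whole second after the job is handed in: The tea light stands flat and at rest in the third gap from the post's end, its centre within 4 mm of touching the back wall and within 7 mm of the gap's middle (all of step 4 and height (world z) of tea_light below 0.004 m and angle between tea_light's own z axis and vertical below 0.1 rad and linear speed of tea_light below 0.01 m/s).
It fails at once if a finger touches the rail beyond the third gap ((y of post in the frame of rack above 0 m and contact force between the fingers and rail_4 above 1 N) or (y of post in the frame of rack below 0 m and contact force between the fingers and rail_1 above 1 N)).
It fails at once if the tea light is lifted (more than 8 mm) or tipped (more than 0.35 rad) (height (world z) of tea_light above 0.008 m or angle between tea_light's own z axis and vertical above 0.35 rad).
It fails at once if another thing is moved by more than 15 mm or tipped (distance of any of tea_light_b, tea_light_c, salt_shaker, egg_timer, match_box, cork, spice_2 from where it was at the start of the episode above 0.015 m or angle between any of tea_light_b, tea_light_c, salt_shaker, egg_timer, match_box, cork, spice_2's own z axis and vertical above 0.3 rad).
It also fails if it takes over 67 s, if anything falls off the work surface, if the arm or the gripper's body presses on something with over 40 N, if the wrist force passes 120 N, or if a joint passes its speed limit or range.

### The arm

A 7-joint arm with a two-finger parallel gripper is mounted at the origin on a cart in front of the work surface, level with it; the furniture and walls round the work are solid. World frame = base frame: x ahead of the robot, y to its left, z up, the work surface at z = 0. Lengths are in mm, angles in rad, forces in N, time in s.
With the tool pointing down it reaches from about 400 to 875 mm from the base axis. Payload 4.4 kg.
Tool frame: the origin (TCP) lies where the fingers leave the gripper's body, on its centre line; the fingertips stand 73 mm ahead of it and the grasp point (between the pads) lies 54 mm ahead of it; z points along the fingers, y is the line along which they close (so a half turn about z gives the same grasp; the last joint's range is limited). The gripper opens to 85 mm and grips with 20 to 120 N. Pads are 22 mm wide; open, the fingers measure 114 mm over their backs; the gripper's body (76 mm by 85 mm) begins 54 mm behind the grasp point. The pads swing forward as they close: fully open they stand 13 mm farther back than shut.
Start: joints at [1.042, 0.628, 0.038, 1.517, -0.027, 0.996, -0.02], TCP at [290.222, -581.626, 303.913] pointing down, gripper open.
Joint ranges: [-3.06, 3.06], [-0.37, 2.12], [-1.25, 1.32], [0.18, 2.47], [-1.1, 4.24], [0.23, 1.98], [-2.94, 2.94]. Speed limits (rad/s): [2.57, 2.57, 3.14, 3.14, 3.14, 3.14, 3.14].

### API

Orientations are given as [roll, pitch, yaw] about the fixed x, y, z axes, in that order (R = Rz(yaw) Ry(pitch) Rx(roll)).
In Python, from cell import ctrl gives the robot as it stands.
- The arm moves only by the tool send_rows, never from a script. Its argument "rows" is a list that holds one entry, the list of rows, each a list of 6 numbers: the shift along the tool's x, y, z in cm, then the turn, a rotation vector about the tool's x, y, z in rad. In form: [[[tx, ty, tz, wx, wy, wz], ...]]. A call has 1 to 10 rows; each row is the pose to reach, as a shift and turn from the pose commanded when the call began, along the tool's axes at that moment; what a row does not reach only later rows make up. A row lasts 1/10 s, in which the tool goes at most 50 mm and 8.59 degrees, less where a joint would pass 70% of its speed; a pose out of reach is approached as far as the arm can. A call with a gripper value outside its range is refused whole. "grip" is the closure in counts, from 0 (fully open) to 255 (shut), set as the call begins (left out, the last holds). The fingers move at their own pace and stop on an object; the grip force is fixed at half the most. Time passes only in rows, so rows that repeat a pose let the fingers close. It gives the time, the measured TCP pose, the force, the opening and the grip force at its end, in the units of the state.
- ctrl.read_state(): the state, without advancing time (a new reading comes with each control period).
- ctrl.get_image(name): name is "side" or "top"; returns a dict with "pixels" (384x512x3 uint8, red, green, blue), "fx", "fy", "cx", "cy" (pixels), "D" ([k1, k2, p1, p2, k3] as OpenCV has them; the pictures are not rectified), "extrinsics" (4x4, takes a point from camera to world coordinates). Camera axes: x right, y up, looking along -z (the intrinsics and any distortion apply to the point x, -y, -z); pixel columns grow to the right and rows downward; lengths in mm; the calibration is good to about 2 mm. A picture is of the moment at which its call begins. There is no depth.
- ctrl.finish_job(): hands the job in; it is judged then, once.
The state is a dict: "clock": time; "qpos": joint angles; "qd": joint speeds; "tau": joint torques, N m; "eef_pos": TCP position; "tool_rot": TCP orientation; "force": force on the tool from outside, world axes, zero at the start; "torque": the same for the moment, N m; "width": finger opening in mm; "gripper_force": force on a finger pad.
Only numpy, scipy, OpenCV 4.12 (cv2) and the standard library are available. Lean on these libraries where they do the work, as an engineer would, in place of code of your own. Each camera call takes 0.05 s, during which the arm holds its last target. There are 200 camera calls.

## Working session

There is one attempt and no reset: what is moved stays moved. The work goes in short steps, Python scripts to look and compute and a tool call to move; the robot and the scene stay as the last step left them, time stands still between calls to the robot, and variables do not carry over. Pictures are saved under pics/ and viewed, at most 10 in all, crops included, and the job is handed in when it is done.

Besides the shell and the picture viewer there is one more tool, called after "Emit:" by a JSON object that holds its "name" and its "arguments", one argument or row to a line. send_rows: Moves the arm, as the interface text tells. Its arguments: {"type":"object","properties":{"rows":{"type":"array","items":{"type":"array","items":{"type":"array","items":{"type":"number"}}}},"grip":{"type":"number"}},"required":["rows"]}

```bash
mkdir -p pics; cat > h.py <<'E'
import numpy as np, cv2
from cell import ctrl
def grab(n,f):
    im=ctrl.get_image(n); cv2.imwrite(f,cv2.cvtColor(np.array(im["pixels"],np.uint8),cv2.COLOR_RGB2BGR)); return im
def K(im): return np.array([[im["fx"],0,im["cx"]],[0,im["fy"],im["cy"]],[0,0,1.]]),np.array(im["D"],float)
def ray(im,uv,z):
    k,d=K(im); p=cv2.undistortPoints(np.array([[uv]],float),k,d)[0,0]
    E=np.array(im["extrinsics"]); v=E[:3,:3]@np.array([p[0],-p[1],-1]); o=E[:3,3]
    return o+v*(z-o[2])/v[2]
def proj(im,P):
    k,d=K(im); E=np.array(im["extrinsics"]); c=(np.array(P,float).reshape(-1,3)-E[:3,3])@E[:3,:3]
    return cv2.projectPoints(c*[1,-1,-1],np.zeros(3),np.zeros(3),k,d)[0][:,0]
E
python3 - <<'E'
from h import *
for n in("top","side"):
    im=grab(n,f"pics/{n}0.png"); print(n,np.round(im["extrinsics"],3).tolist(),im["fx"],im["D"])
s=ctrl.read_state(); print(s)
E
```

```text
top [[0.014, 0.982, -0.188, 350.955], [-1.0, 0.014, -0.002, -63.805], [0.001, 0.188, 0.982, 1363.26], [0.0, 0.0, 0.0, 1.0]] 414.1989379120776 [-0.08648007  0.          0.          0.          0.        ]
side [[0.945, 0.28, -0.171, 409.414], [-0.328, 0.825, -0.46, -552.63], [0.013, 0.491, 0.871, 990.807], [0.0, 0.0, 0.0, 1.0]] 359.9392323125755 [0.01238482 0.         0.         0.         0.        ]
{'clock': 0.1, 'qpos': array([ 1.04220128,  0.62927093,  0.03845905,  1.51824577, -0.0270136 ,
        0.99629933, -0.02003588]), 'qd': array([ 4.14748782e-05, -1.36263249e-03,  2.57925720e-04, -1.96697067e-03,
        1.24092115e-03, -8.24764839e-04, -4.40408620e-04]), 'tau': array([ 3.66583321e-03, -5.64516163e+01,  1.23093780e+00, -1.93967897e+01,
        1.13694239e-02,  5.48300755e-03,  5.35079334e-05]), 'eef_pos': array([ 290.02780261, -581.23199525,  303.07710132]), 'tool_rot': array([-3.13988762e+00,  1.46872915e-05,  4.62740722e-01]), 'force': array([-0.02230071,  0.3779531 , -0.21589289]), 'torque': array([-0.00829825, -0.01195296,  0.03194405]), 'gripper_force': 0.0, 'width': 85.31621666875971}
```

View pics/top0.png

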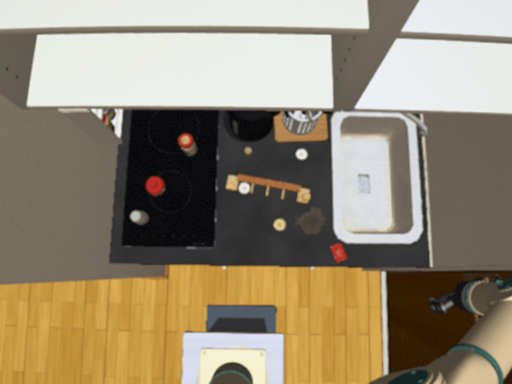

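View pics/side0.png

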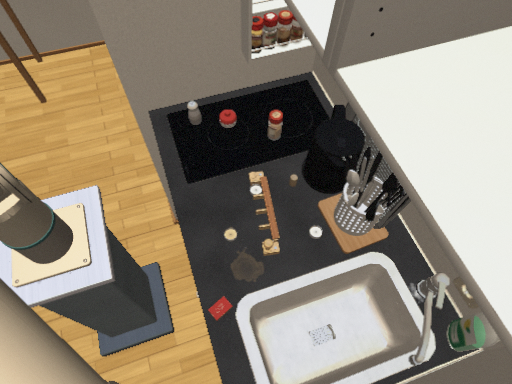

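The top view shows the rack at about (232,182)–(304,197), the tea light in front at (279,224), tea light b at (244,188) and c at (302,154). The side view has the same rack at (257,178)–(271,246). I'll enlarge both to find the post.

```bash
python3 - <<'E'
import cv2
a=cv2.imread("pics/top0.png")[140:240,215:325]; b=cv2.imread("pics/side0.png")[160:260,215:325]
a=cv2.resize(a,None,fx=5,fy=5,interpolation=cv2.INTER_CUBIC)[:, :]; b=cv2.resize(b,None,fx=5,fy=5,interpolation=cv2.INTER_CUBIC)
cv2.imwrite("pics/c1.png",a); cv2.imwrite("pics/c2.png",b)
E
```

```text
(no output)
```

View pics/c1.png

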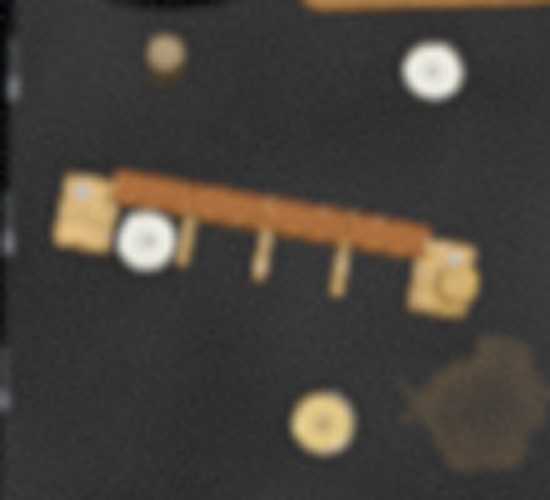

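View pics/c2.png

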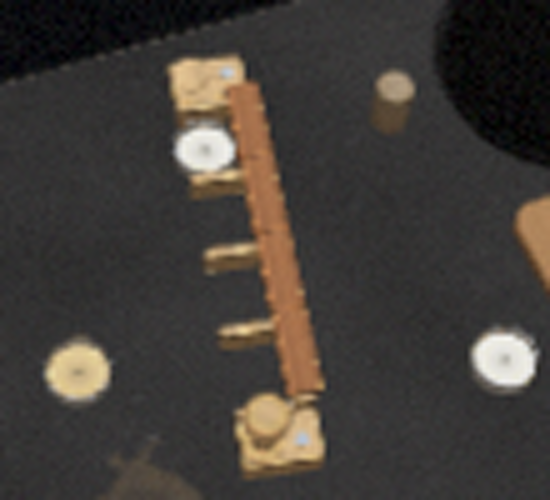

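```bash
cat > fit.py <<'E'
from h import *
from scipy.optimize import least_squares
T=ctrl.get_image("top");S=ctrl.get_image("side")
c=lambda p,o:(np.array(p,float)+.5)/5-.5+o
loc=np.array([[33,104,42],[13,104,42],[33,-104,42],[13,-104,42]],float)
obs={0:c([(115,170),(113,200),(430,228),(425,257)],(215,140)),1:c([(258,84),(228,88),(324,387),(290,396)],(215,160))}
def W(p,l):
    a,b=np.cos(p[2]),np.sin(p[2]); return np.c_[p[0]+a*l[:,0]-b*l[:,1],p[1]+b*l[:,0]+a*l[:,1],l[:,2]]
def res(p,w): return np.concatenate([(proj((T,S)[i],W(p,loc))-obs[i]).ravel() for i in w])
for w in ([0],[1],[0,1]):
    r=least_squares(res,[620,-60,-.1],args=(w,),x_scale=[10,10,.1]); print(w,r.x,np.abs(r.fun).max())
p=r.x
R=np.array([[np.cos(p[2]),-np.sin(p[2])],[np.sin(p[2]),np.cos(p[2])]])
for n,a,b in(("tea",(323,424),(78,370)),("b",(147,240),(205,148)),("c",(433,71),(503,359))):
    A=ray(T,c(a,(215,140)),15);B=ray(S,c(b,(215,160)),15); m=(A+B)/2; print(n,A,B,"rack",(m[:2]-p[:2])@R)
for l in ([23,-78],[23,-26],[23,26],[-2,26],[-60,26]): print(l,np.array(p[:2])+R@np.array(l))
print("post",(ray(T,c((457,285),(215,140)),70)[:2]-p[:2])@R,(ray(S,c((268,415),(215,160)),70)[:2]-p[:2])@R)
E
python3 fit.py
```

```text
[0] [ 6.10718634e+02 -1.02323629e+02 -1.70314798e-01] 0.3956589710059859
[1] [ 6.10526269e+02 -1.05653109e+02 -1.73562329e-01] 0.6431515840845918
[0, 1] [ 6.10691986e+02 -1.03998236e+02 -1.71931755e-01] 0.9124807863699971
tea [ 499.17922303 -142.58333408   15.        ] [ 499.15153019 -145.74680814   15.        ] rack [-103.0102924   -58.65525405]
b [620.07816858 -25.27776657  15.        ] [619.53043325 -28.17049718  15.        ] rack [-4.24254876 77.69377265]
c [ 739.33313253 -216.20938811   15.        ] [ 737.86294036 -219.62877055   15.        ] rack [145.51047233 -90.35827943]
[23, -78] [ 620.00817298 -184.78318964]
[23, -26] [ 628.90464189 -133.54987195]
[23, 26] [637.8011108  -82.31655427]
[-2, 26] [613.16970807 -78.03940575]
[-60, 26] [556.02485373 -68.1164212 ]
post [  -6.88528625 -123.21153014] [  -5.04116717 -126.06459699]
```

Both cameras agree to about 3 mm: the rack is at (610.7, −104), yaw −0.172. The post is at the right end, so I touch rail_4, then rail_3, then rail_2, and the target gap is at rack y=+26.

```bash
cat >> h.py <<'E'
from scipy.spatial.transform import Rotation as Ro
def to(x,y,z,yaw):
    s=ctrl.read_state(); C=Ro.from_euler("xyz",s["tool_rot"]); D=Ro.from_euler("xyz",[np.pi,0,yaw])
    print("shift cm",np.round(C.inv().apply(np.array([x,y,z])-s["eef_pos"])/10,2),"turn",np.round((C.inv()*D).as_rotvec(),3),"clock",s["clock"])
E
python3 -c "
from h import *
to(620,-185,190,-.172)"
```

```text
shift cm [ 47.22 -20.72  11.36] turn [-0.001  0.     0.635] clock 0.2
```

Emit:
{"name": "send_rows", "arguments": {
  "rows": [
    [[47.2,-20.7,11.3,0,0,0.635],[47.2,-20.7,11.3,0,0,0.635],[47.2,-20.7,11.3,0,0,0.635],[47.2,-20.7,11.3,0,0,0.635],[47.2,-20.7,11.3,0,0,0.635],[47.2,-20.7,11.3,0,0,0.635],[47.2,-20.7,11.3,0,0,0.635],[47.2,-20.7,11.3,0,0,0.635],[47.2,-20.7,11.3,0,0,0.635],[47.2,-20.7,11.3,0,0,0.635]]
  ],
  "grip": 255
}}

```text
clock: 1.2
eef_pos: [604.0, -204.7, 196.3]
tool_rot: [3.142, 0.0, -0.172]
force: [-0.4, -0.9, -0.0]
width: -0.2
gripper_force: 0.0
```

Emit:
{"name": "send_rows", "arguments": {
  "rows": [
    [[0,0,0,0,0,0],[0,0,0,0,0,0],[0,0,0,0,0,0]]
  ]
}}

```text
clock: 1.5
eef_pos: [602.0, -207.9, 196.9]
tool_rot: [3.14, 0.001, -0.174]
force: [0.1, -0.7, -0.0]
width: 0.3
gripper_force: 0.0
```

```bash
python3 - <<'E'
from h import *
to(620,-185,130,-.172)
a=grab("top","pics/t1.png");b=grab("side","pics/s1.png")
A=cv2.imread("pics/t1.png")[140:240,225:325];B=cv2.imread("pics/s1.png")[160:260,215:315]
cv2.imwrite("pics/c3.png",cv2.resize(np.hstack([A,B]),None,fx=4,fy=4,interpolation=cv2.INTER_CUBIC))
E
```

```text
shift cm [ 1.38 -2.58  6.68] turn [ 0.001  0.001 -0.002] clock 1.5
```

View pics/c3.png

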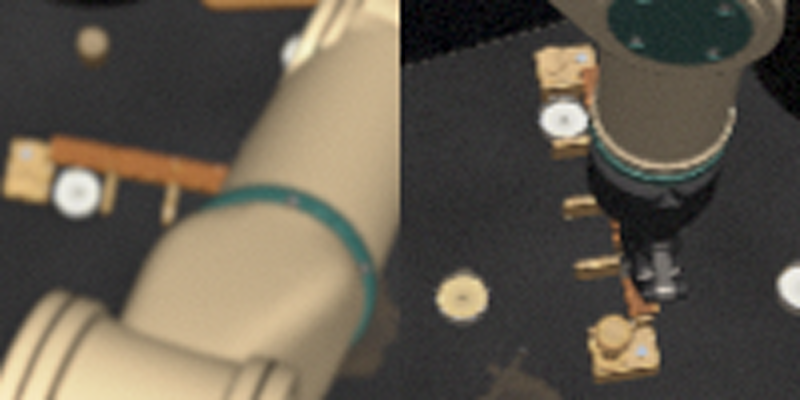

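The side view shows the shut fingers above the rail's right end, near crop (665,290), with the post at (612,335). I'll centre over rail_4 and come down.

Emit:
{"name": "send_rows", "arguments": {
  "rows": [
    [[1.4,-2.6,2,0,0,0],[1.4,-2.6,4,0,0,0],[1.4,-2.6,6.2,0,0,0],[1.4,-2.6,7.2,0,0,0],[1.4,-2.6,7.4,0,0,0],[1.4,-2.6,7.6,0,0,0],[1.4,-2.6,7.6,0,0,0]]
  ]
}}

```text
clock: 2.3
eef_pos: [621.5, -183.9, 121.7]
tool_rot: [3.141, -0.001, -0.173]
force: [-0.2, -0.7, 0.5]
width: 0.4
gripper_force: 0.0
```

Expected contact is at TCP z≈115, so I'll continue in small steps.

Emit:
{"name": "send_rows", "arguments": {
  "rows": [
    [[0,0,0.3,0,0,0],[0,0,0.5,0,0,0],[0,0,0.7,0,0,0],[0,0,0.8,0,0,0],[0,0,0.8,0,0,0]]
  ]
}}

```text
clock: 2.8
eef_pos: [621.3, -183.2, 114.7]
tool_rot: [-3.141, -0.001, -0.172]
force: [-3.3, 0.6, 11.8]
width: 0.1
gripper_force: 6.1
```

Contact on rail_4 at 11.8 N. Hold, lift and move 52 mm left.

Emit:
{"name": "send_rows", "arguments": {
  "rows": [
    [[0,0,0,0,0,0],[0,0,-2,0,0,0],[0,-1,-2.5,0,0,0],[0,-3.2,-2.5,0,0,0],[0,-5.2,-2.5,0,0,0],[0,-5.2,-2,0,0,0],[0,-5.2,-1,0,0,0],[0,-5.2,-0.5,0,0,0]]
  ]
}}

```text
clock: 3.6
eef_pos: [629.2, -132.9, 116.4]
tool_rot: [3.141, 0.002, -0.173]
force: [-0.7, -0.6, -0.2]
width: 0.2
gripper_force: 0.0
```

Emit:
{"name": "send_rows", "arguments": {
  "rows": [
    [[0,0,0.3,0,0,0],[0,0,0.4,0,0,0],[0,0,0.5,0,0,0],[0,0,0.5,0,0,0],[0,0,0.5,0,0,0]]
  ]
}}

```text
clock: 4.1
eef_pos: [629.0, -133.3, 114.7]
tool_rot: [-3.142, 0.002, -0.174]
force: [-6.3, 0.9, 17.1]
width: -0.4
gripper_force: 8.6
```

Contact on rail_3. Now the third, rail_2.

Emit:
{"name": "send_rows", "arguments": {
  "rows": [
    [[0,0,0,0,0,0],[0,0,-2,0,0,0],[0,-1,-2.5,0,0,0],[0,-3.2,-2.5,0,0,0],[0,-5.2,-2.5,0,0,0],[0,-5.2,-2,0,0,0],[0,-5.2,-1,0,0,0],[0,-5.2,-0.5,0,0,0]]
  ]
}}

```text
clock: 4.9
eef_pos: [638.0, -82.0, 116.2]
tool_rot: [3.14, 0.002, -0.174]
force: [-0.1, -0.2, 0.9]
width: 0.1
gripper_force: 0.0
```

Emit:
{"name": "send_rows", "arguments": {
  "rows": [
    [[0,0,0.3,0,0,0],[0,0,0.4,0,0,0],[0,0,0.5,0,0,0],[0,0,0.5,0,0,0],[0,0,0.5,0,0,0]]
  ]
}}

```text
clock: 5.4
eef_pos: [637.9, -82.3, 114.7]
tool_rot: [3.141, 0.002, -0.174]
force: [-6.3, 0.5, 17.2]
width: -0.2
gripper_force: 8.7
```

```bash
python3 -c "
from h import *
to(470,-180,190,.883)"
```

```text
shift cm [-14.85  12.54  -7.5 ] turn [-1.000e-03  2.000e-03 -1.057e+00] clock 5.4
```

Emit:
{"name": "send_rows", "arguments": {
  "rows": [
    [[0,0,-4,0,0,0],[0,0,-7.5,0,0,0],[-3,3,-8,0,0,-0.2],[-14.8,12.5,-8,0,0,-1.057],[-14.8,12.5,-8,0,0,-1.057],[-14.8,12.5,-8,0,0,-1.057],[-14.8,12.5,-8,0,0,-1.057],[-14.8,12.5,-8,0,0,-1.057],[-14.8,12.5,-8,0,0,-1.057],[-14.8,12.5,-8,0,0,-1.057]]
  ],
  "grip": 207
}}

```text
clock: 6.4
eef_pos: [471.2, -179.8, 192.7]
tool_rot: [-3.141, -0.0, 0.883]
force: [-0.4, -0.3, 0.5]
width: 16.1
gripper_force: 0.0
```

Emit:
{"name": "send_rows", "arguments": {
  "rows": [
    [[0,0,0,0,0,0],[0,0,0,0,0,0],[0,0,0,0,0,0]]
  ]
}}

```text
clock: 6.7
eef_pos: [471.7, -178.6, 192.7]
tool_rot: [-3.142, 0.0, 0.883]
force: [0.1, -0.2, 0.1]
width: 16.2
gripper_force: 0.0
```

```bash
python3 -c "
from h import *
to(470,-180,78,.883)
print(ctrl.read_state()['width'])
a=grab('top','pics/t2.png');b=grab('side','pics/s2.png')
A=cv2.imread('pics/t2.png')[140:240,225:325];B=cv2.imread('pics/s2.png')[180:280,205:305]
cv2.imwrite('pics/c4.png',cv2.resize(np.hstack([A,B]),None,fx=4,fy=4,interpolation=cv2.INTER_CUBIC))"
```

```text
shift cm [-0.21 -0.04 11.47] turn [-0.  0.  0.] clock 6.7
16.190164823179444
```

View pics/c4.png

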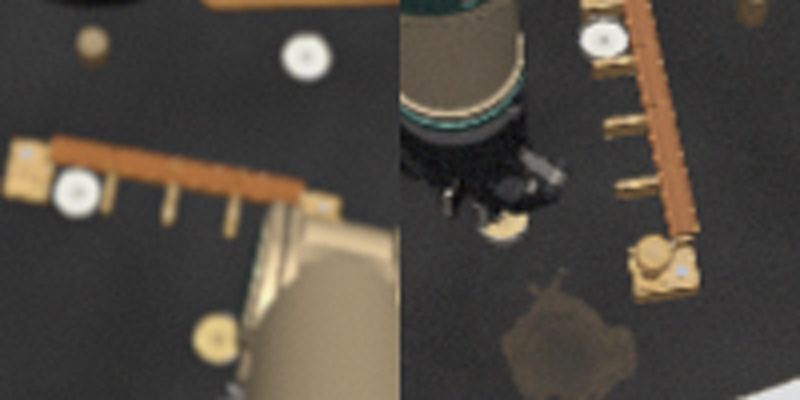

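The tea light is still in place (left crop (216,338)), with the gripper behind it and above. Descending.

Emit:
{"name": "send_rows", "arguments": {
  "rows": [
    [[-0.6,0,3,0,0,0],[-0.6,0,6,0,0,0],[-0.6,0,9,0,0,0],[-0.6,0,10.5,0,0,0],[-0.6,0,11.2,0,0,0],[-0.6,0,11.5,0,0,0],[-0.6,0,11.5,0,0,0]]
  ]
}}

```text
clock: 7.5
eef_pos: [468.2, -183.2, 78.1]
tool_rot: [3.141, -0.0, 0.885]
force: [0.5, -0.3, 0.3]
width: 16.3
gripper_force: 0.0
```

Emit:
{"name": "send_rows", "arguments": {
  "rows": [
    [[0.6,0,0,0,0,0],[1.2,0,0,0,0,0],[1.6,0,0,0,0,0],[2.0,0,0,0,0,0],[2.4,0,0,0,0,0],[2.9,0,0,0,0,0],[3.5,0,0,0,0,0],[4.1,0,0,0,0,0],[4.6,0,0,0,0,0],[5.0,0,0,0,0,0]]
  ]
}}

```text
clock: 8.5
eef_pos: [500.0, -144.0, 77.8]
tool_rot: [3.142, -0.0, 0.885]
force: [0.6, 0.4, 0.2]
width: 16.3
gripper_force: 0.1
```

```bash
python3 -c "
from h import *
print(ctrl.read_state()['eef_pos'])
a=grab('top','pics/t3.png');b=grab('side','pics/s3.png')
A=cv2.imread('pics/t3.png')[140:240,225:325];B=cv2.imread('pics/s3.png')[180:280,205:305]
cv2.imwrite('pics/c5.png',cv2.resize(np.hstack([A,B]),None,fx=4,fy=4,interpolation=cv2.INTER_CUBIC))"
```

```text
[ 499.98011746 -143.95494942   77.7994093 ]
```

View pics/c5.png

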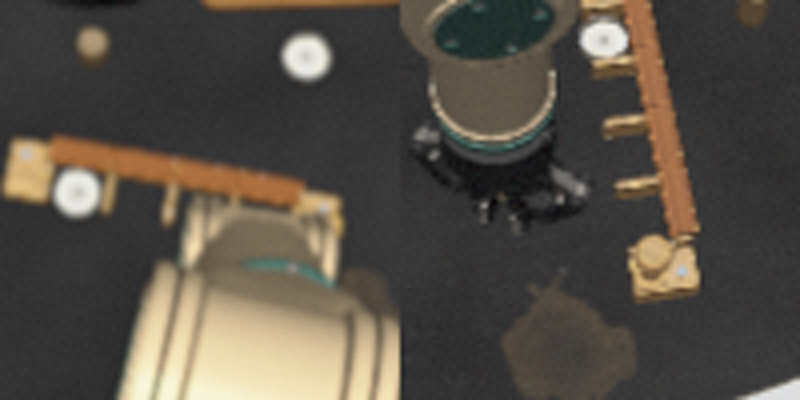

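The cup is hidden under the wrist, and the rack and other items are undisturbed. I'll finish the diagonal push, then back off, lift and look.

Emit:
{"name": "send_rows", "arguments": {
  "rows": [
    [[0.5,0,0,0,0,0],[1.1,0,0,0,0,0],[1.8,0,0,0,0,0],[2.5,0,0,0,0,0],[3.2,0,0,0,0,0],[3.9,0,0,0,0,0],[4.6,0,0,0,0,0],[5.3,0,0,0,0,0],[5.9,0,0,0,0,0],[6.4,0,0,0,0,0]]
  ]
}}

```text
clock: 9.6
eef_pos: [540.5, -94.5, 77.8]
tool_rot: [3.142, -0.0, 0.885]
force: [-0.5, -0.8, -0.7]
width: 16.3
gripper_force: 0.0
```

Emit:
{"name": "send_rows", "arguments": {
  "rows": [
    [[0,0,0,0,0,0],[-0.3,0,0,0,0,0],[-1.5,0,0,0,0,0],[-3,0,0,0,0,0],[-5,0,-3,0,0,0],[-8,0,-7,0,0,0],[-12,0,-10,0,0,0],[-16,0,-10,0,0,0],[-18,0,-10,0,0,0],[-18,0,-10,0,0,0]]
  ]
}}

```text
clock: 10.6
eef_pos: [421.9, -238.4, 178.1]
tool_rot: [-3.141, 0.003, 0.876]
force: [1.5, -0.1, -0.1]
width: 16.4
gripper_force: 0.0
```

```bash
python3 -c "
from h import *
a=grab('top','pics/t4.png');b=grab('side','pics/s4.png')
A=cv2.imread('pics/t4.png')[140:240,225:325];B=cv2.imread('pics/s4.png')[160:260,215:315]
cv2.imwrite('pics/c6.png',cv2.resize(np.hstack([A,B]),None,fx=4,fy=4,interpolation=cv2.INTER_CUBIC))"
```

```text
(no output)
```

View pics/c6.png

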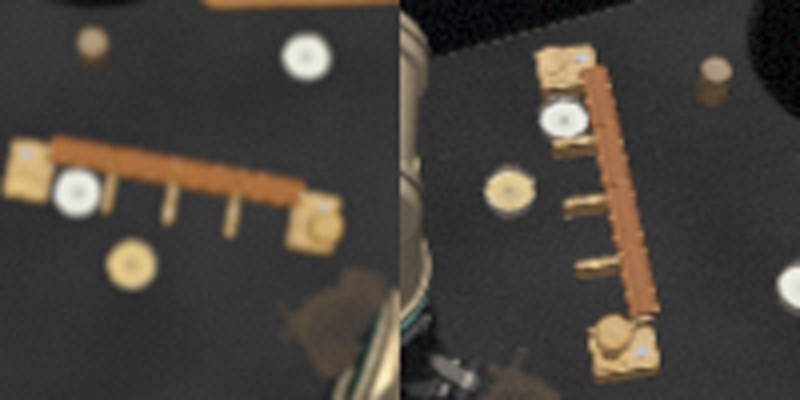

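The tea light is now in front of the third gap: left crop (131,265), right crop (509,191). Everything else is unchanged. I'll measure it.

```bash
python3 - <<'E'
from h import *
T=ctrl.get_image("top");S=ctrl.get_image("side")
c=lambda p,o:(np.array(p,float)+.5)/4-.5+o
A=ray(T,c((131,265),(225,140)),15);B=ray(S,c((109,191),(215,160)),15);m=(A+B)[:2]/2
t=-.172;R=np.array([[np.cos(t),-np.sin(t)],[np.sin(t),np.cos(t)]]);p=np.array([610.7,-104])
r=R.T@(m-p);print(A,B,r)
g=p+R@np.array([r[0]-50,r[1]]);print(g)
to(g[0],g[1],190,-.172+np.arctan2(26-r[1],50))
E
```

```text
[559.37653402 -70.48021378  15.        ] [558.65111786 -75.01381083  15.        ] [-56.27256336  21.94557909]
[509.75160437 -64.18935335]
shift cm [18.39 -4.27 -1.21] turn [-0.    -0.001  0.977] clock 10.8
```

```bash
python3 -c "
from h import *
to(508,-64,150,-.172)"
```

```text
shift cm [18.29 -4.42  2.79] turn [-0.000e+00 -1.000e-03  1.058e+00] clock 10.8
```

Emit:
{"name": "send_rows", "arguments": {
  "rows": [
    [[18.3,-4.4,2.8,0,0,1.058],[18.3,-4.4,2.8,0,0,1.058],[18.3,-4.4,2.8,0,0,1.058],[18.3,-4.4,2.8,0,0,1.058],[18.3,-4.4,2.8,0,0,1.058],[18.3,-4.4,2.8,0,0,1.058],[18.3,-4.4,2.8,0,0,1.058],[18.3,-4.4,2.8,0,0,1.058],[18.3,-4.4,2.8,0,0,1.058],[18.3,-4.4,2.8,0,0,1.058]]
  ]
}}

```text
clock: 11.8
eef_pos: [508.1, -64.2, 149.7]
tool_rot: [-3.141, 0.0, -0.17]
force: [-0.1, -0.6, -0.2]
width: 15.8
gripper_force: 0.0
```

```bash
python3 -c "
from h import *
to(508,-64,78,-.172)"
```

```text
shift cm [-0.01 -0.02  7.17] turn [-0.     0.     0.002] clock 11.8
```

Emit:
{"name": "send_rows", "arguments": {
  "rows": [
    [[0,0,2,0,0,0],[0,0,4,0,0,0],[0,0,6,0,0,0],[0,0,7,0,0,0],[0,0,7.2,0,0,0],[0,0,7.2,0,0,0]]
  ]
}}

```text
clock: 12.4
eef_pos: [508.0, -65.0, 77.9]
tool_rot: [-3.141, 0.0, -0.173]
force: [0.5, -0.1, -0.4]
width: 16.2
gripper_force: 0.0
```

Emit:
{"name": "send_rows", "arguments": {
  "rows": [
    [[0.6,0,0,0,0,0],[1.2,0,0,0,0,0],[1.7,0,0,0,0,0],[2.2,0,0,0,0,0],[2.7,0,0,0,0,0],[3.2,-0.1,0,0,0,0],[3.8,-0.2,0,0,0,0],[4.4,-0.3,0,0,0,0],[5.0,-0.4,0,0,0,0],[5.4,-0.4,0,0,0,0]]
  ]
}}

```text
clock: 13.4
eef_pos: [562.7, -70.0, 77.8]
tool_rot: [-3.141, -0.001, -0.173]
force: [0.5, -0.2, -0.0]
width: 16.0
gripper_force: 0.1
```

```bash
python3 -c "
from h import *
s=ctrl.read_state();t=-.172
d=s['eef_pos'][:2]-[610.7,-104];print(np.array([[np.cos(t),np.sin(t)],[-np.sin(t),np.cos(t)]])@d)
a=grab('top','pics/t5.png');b=grab('side','pics/s5.png')
A=cv2.imread('pics/t5.png')[140:240,225:325];B=cv2.imread('pics/s5.png')[160:260,215:315]
cv2.imwrite('pics/c7.png',cv2.resize(np.hstack([A,B]),None,fx=4,fy=4,interpolation=cv2.INTER_CUBIC))"
```

```text
[-53.16441144  25.30246284]
```

View pics/c7.png

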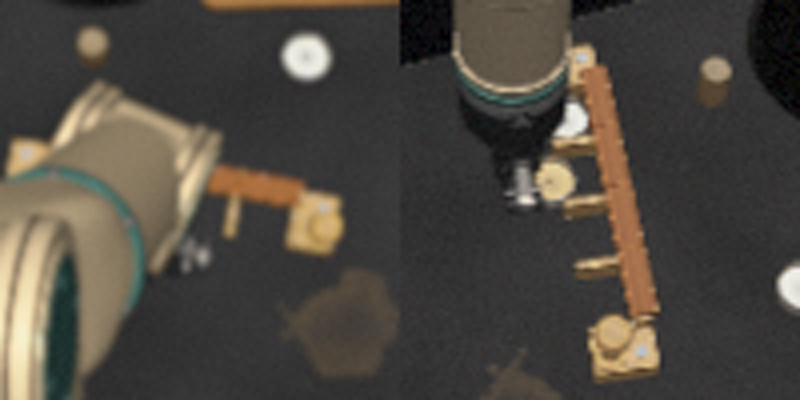

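The side view shows the cup at (556,180), entering the third gap between the dividers at (574,145) and (585,207). Continue gently.

Emit:
{"name": "send_rows", "arguments": {
  "rows": [
    [[0.4,-0.05,0,0,0,0],[0.8,-0.05,0,0,0,0],[1.2,-0.05,0,0,0,0],[1.5,-0.05,0,0,0,0],[1.7,-0.05,0,0,0,0],[1.9,-0.05,0,0,0,0],[2.0,-0.05,0,0,0,0],[2.0,-0.05,0,0,0,0]]
  ]
}}

```text
clock: 14.3
eef_pos: [581.7, -73.1, 77.8]
tool_rot: [3.142, -0.0, -0.173]
force: [-0.0, 0.3, -1.5]
width: 16.3
gripper_force: 0.0
```

Emit:
{"name": "send_rows", "arguments": {
  "rows": [
    [[0.1,0,0,0,0,0],[0.2,0,0,0,0,0],[0.2,0,0,0,0,0]]
  ]
}}

```text
clock: 14.6
eef_pos: [583.8, -73.4, 77.9]
tool_rot: [-3.142, -0.0, -0.173]
force: [-0.9, 0.2, 0.0]
width: 15.7
gripper_force: 0.0
```

Emit:
{"name": "send_rows", "arguments": {
  "rows": [
    [[0.1,0,0,0,0,0],[0.15,0,0,0,0,0],[0.15,0,0,0,0,0]]
  ]
}}

```text
clock: 14.9
eef_pos: [584.8, -73.7, 77.8]
tool_rot: [-3.142, 0.001, -0.173]
force: [-1.1, 0.2, 0.2]
width: 16.1
gripper_force: 0.5
```

Emit:
{"name": "send_rows", "arguments": {
  "rows": [
    [[0.1,0,0,0,0,0],[0.1,0,0,0,0,0],[0.1,0,0,0,0,0]]
  ]
}}

```text
clock: 15.2
eef_pos: [585.1, -73.7, 77.7]
tool_rot: [-3.141, 0.002, -0.173]
force: [-4.5, 0.7, 1.7]
width: 15.8
gripper_force: 2.0
```

The force rose to 4.5 N and the tool stopped advancing, so the cup is probably against the wall. Back away, lift and verify.

Emit:
{"name": "send_rows", "arguments": {
  "rows": [
    [[-0.3,0,0,0,0,0],[-1.5,0,0,0,0,0],[-3.5,0,0,0,0,0],[-6,0,-2,0,0,0],[-9,0,-6,0,0,0],[-10,3,-10,0,0,0],[-12,8,-13,0,0,0],[-14,13,-13,0,0,0],[-16,18,-13,0,0,0],[-16,22,-13,0,0,0]]
  ]
}}

```text
clock: 16.2
eef_pos: [391.8, -256.6, 208.7]
tool_rot: [3.141, -0.002, -0.173]
force: [2.2, -0.2, -0.6]
width: 16.4
gripper_force: 0.0
```

```bash
python3 -c "
from h import *
print(ctrl.read_state()['eef_pos'])
a=grab('top','pics/t6.png');b=grab('side','pics/s6.png')
A=cv2.imread('pics/t6.png')[140:240,225:325];B=cv2.imread('pics/s6.png')[160:260,215:315]
cv2.imwrite('pics/c8.png',cv2.resize(np.hstack([A,B]),None,fx=4,fy=4,interpolation=cv2.INTER_CUBIC))"
```

```text
[ 391.76555863 -256.62134782  208.67513286]
```

View pics/c8.png

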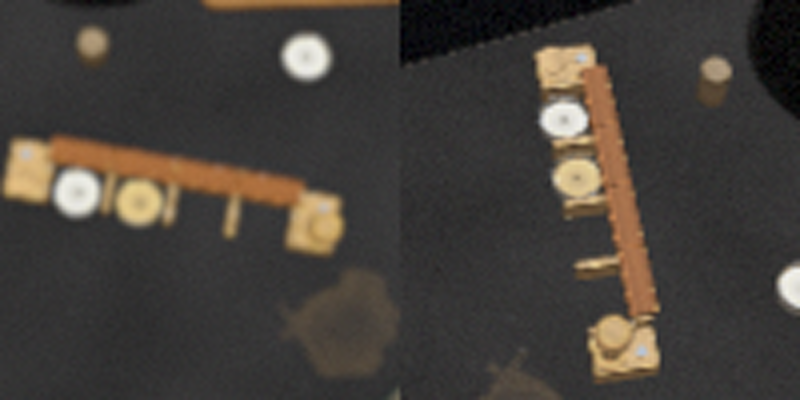

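The tea light sits in the third gap at left crop (138,202), as deep as its neighbour at (77,192). The difference between them is 10 px where the rack slope predicts 10.5 px. Nothing else has moved and the arm is clear.

```bash
python3 -c "
from h import *
print(ctrl.finish_job())"
```

```text
the job is handed in; nothing more can be done
None
```

The job is handed in, and the hand-in gave no verdict: I touched the rail behind gaps 1, 2 and 3 counting from the post at the right end, then pushed the tea light into the third gap until it met about 4.5 N of resistance. The last pictures show it as deep as its neighbour, nothing else near the rack moved, and the arm clear.

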